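Shut and pin the bamboo box

TASK

Shut the lid of the bamboo box fully, so that the eye on its front hangs between the two ears of the box, then lock it: take the steel pin with the wooden handle from its little stand and push it through both ears and the eye until the handle's shoulder rests against the ear, from whichever side you like. Let go of it, and do not knock over or shove the hourglass, jar, oil bottle, soap dish or cup.

Things in the scene. Friction and masses are not known exactly. Their poses are not given: they have to be found in the camera images.
- box: bamboo box, fixed, 150 mm deep (its x) by 200 wide (its y) by 85 high without the lid, walls 8 mm. Origin: centre of its underside; z up. Its front (-x, towards the robot) carries two upright wooden ears side by side that stick out 62 mm. Each ear is 8 mm thick, 10 to 18 mm either side of the box's middle, from 54 to 94 mm above the shelf, with a 13 mm through hole.
- hasp (a point): point on the common axis of the ear holes, midway between the ears: 121 mm in front of the box's centre, 74 mm above the shelf; axes as the box's, the hole axis runs along y. The pin may enter from either side. It is 46 mm from here to the box's front wall, and the shut lid's top is 19 mm above.
- hinge (a point): middle of the lid's hinge line, on the box's rear top edge, 85 mm above the shelf; axes as the box's (hinge line along y).
- lid (a joint): lid angle in rad: 0 shut, grows as the front edge rises. Lid 150 mm deep, 200 wide, 8 thick, hinged at the rear. The stiff hinge leaves it where it is put; 1 to 4 N pressed down on its upper face half-way to the front edge moves it. It stops by itself at 0, upper face 93 mm above the shelf.
- lid_edge (a point): middle of the lid's front edge, on the upper face, 150 mm from the hinge line; turns with the lid.
- eye (a point): centre of the 13 mm hole (along y) in the lid's eye, an upright plate 10 mm thick that reaches 62 mm forward of the lid's front edge and 31 mm below its underside; turns with the lid. With the lid shut it hangs in the 20 mm gap between the ears and its hole is in line with theirs.
- pin: loose locking pin, 35 to 65 g: round steel shank 10 mm in diameter, 55 long, the last 9 mm tapering to 5 mm, on a dark wooden handle 50 mm long, 14 wide, 24 tall. Origin: on the axis at the shoulder where shank meets handle; x runs along the shank to the tip, z up as it lies. It starts level on the stand, axis 40 mm above the shelf, tip roughly to world +y (within 0.5 rad).
- pin_handle (a point): centre of the pin's handle, on the axis 25 mm behind the shoulder: where to grip it, across the 14 mm width; axes as the pin's.
- pin_tip (a point): tip of the shank, on the axis 55 mm ahead of the shoulder.
- rest: wooden pin stand, fixed, 110 x 44 mm, base 8 mm thick, 44 mm tall in all; origin under the pin's shoulder, x along the lying pin to its tip. A rib 10 mm wide carries the handle from below (its sides are free); a notched post 39 mm ahead of the origin holds the shank from below and sideways: the pin lifts straight up.
- hourglass: wooden sauna hourglass standing upright, 64 mm across, 140 mm tall, a bystander; origin at the centre of its underside.
- jar: small glass jar with a steel screw cap, 60 mm across, 75 mm tall, a bystander; origin at the centre of its underside.
- oil: amber glass oil bottle with a dark wooden cap, 48 mm across, 120 mm tall, a bystander; origin at the centre of its underside.
- dish: empty white rectangular soap dish, 110 x 75 mm, 24 mm tall, a bystander; origin at the centre of its underside.
- cup: white ceramic cup, 72 mm across, 85 mm tall, a bystander; origin at the centre of its underside.
Not all that is in view belongs to the job. What is meant by the pin is not blue, orange or white, and is the smaller of those in its own colour.

How it is judged:
By the outcome, as a careful person would: the job done as asked, in the order asked, and still so for the second after the job is handed in, with the robot touching nothing.
It also fails if it takes over 64 s, if anything falls off the work surface, if the arm or the gripper's body presses on something with over 40 N, if the wrist force passes 120 N, or if a joint passes its speed limit or range.

ROBOT

A 6-joint arm with a two-finger parallel gripper is mounted at the origin on the work surface. World frame = base frame: x ahead of the robot, y to its left, z up, the work surface at z = 0. Lengths are in m, angles in degrees, forces in N, time in s.
With the tool pointing down it reaches from about 0.35 to 0.875 m from the base axis. Payload 4.2 kg.
Tool frame: the origin (TCP) lies between the finger pads; the fingertips stand 8 mm ahead of it and the grasp point (between the pads) lies 11 mm behind it; x points along the fingers, z is the direction in which the jaws open and shut, and the axes are right-handed (so a half turn about x gives the same grasp; the last joint's range is limited). The gripper opens to 85 mm and grips with 20 to 120 N. Pads are 22 mm wide; open, the fingers measure 114 mm over their backs; the gripper's body (76 mm by 85 mm) begins 54 mm behind the grasp point. The pads swing forward as they close: fully open they stand 13 mm farther back than shut.
Start: joints at [82.025, 22.042, 0.453, 0, -68.411, -14.817], TCP at [0.242, 0.576, 0.239] pointing down, gripper open.
Joint ranges: [-179.83, 179.83], [-69.29, 118.12], [-61.27, 80.66], [-181.25, 117.63], [-171.15, -9.14], [-177.46, 177.46]. Speed limits (degrees/s): [159.86, 159.86, 180, 180, 180, 180].

INTERFACE

Orientations are given as a 3x3 rotation matrix whose columns are the frame's x, y, z axes.
In Python, from bench import arm gives the robot as it stands.
- The arm moves only by the tool send_rows, never from a script. Its argument "deltas" is a list of rows, each a list of 7 numbers: the closure, from 0 (fully open) to 1 (shut), then the shift along the tool's x, y, z in m, then the turn, a rotation vector about the tool's x, y, z in rad. A call has 1 to 5 rows; each row is the pose to reach, as a shift and turn from the pose commanded when the call began, along the tool's axes at that moment; what a row does not reach only later rows make up. A row lasts 1/8 s, in which the tool goes at most 62.5 mm and 10.7 degrees, less where a joint would pass 70% of its speed; a pose out of reach is approached as far as the arm can. A call with a gripper value outside its range is refused whole. The fingers move at their own pace and stop on an object; "newtons" is the grip in N (left out, the last holds). Time passes only in rows, so rows that repeat a pose let the fingers close. It gives the time, the measured TCP pose, the force and the opening at its end, in the units of the state.
- arm.observe(): the state, without advancing time (a new reading comes with each control period).
- arm.get_image(name): name is "side" or "top"; returns (picture, depth): 480x640x3 uint8, red, green, blue; 480x640 float32, m along the optical axis (not along the pixel's ray), 0 where there is no reading.
- arm.camera_params(name): a dict with "intrinsics" (3x3 intrinsics, pixels), "dist_coeffs" ([k1, k2, p1, p2, k3] as OpenCV has them; the pictures are not rectified), "pose" (4x4, takes a point from camera to world coordinates). Camera axes: x right, y down, z forward; pixel columns grow to the right and rows downward; lengths in m; the calibration is good to about 2 mm. A picture is of the moment at which its call begins. camera_params takes no time and is no camera call.
- arm.finish_job(): hands the job in, once; it reports no verdict.
The state is a dict: "time_s": time; "qpos": joint angles; "joint_velocities": joint speeds; "joint_efforts": joint torques, N m; "tool_pos": TCP position; "tcp_rot": TCP orientation; "wrist_force": force on the tool from outside, world axes, zero at the start; "wrist_torque": the same for the moment, N m; "finger_gap": finger opening in m.
Only numpy, scipy, OpenCV 4.12 (cv2) and the standard library are available. Lean on these libraries where they do the work, as an engineer would, in place of code of your own. Each camera call takes 0.05 s, during which the arm holds its last target. There are 200 camera calls.

## Working session

There is one attempt and no reset: what is moved stays moved. The work goes in short steps, Python scripts to look and compute and a tool call to move; the robot and the scene stay as the last step left them, time stands still between calls to the robot, and variables do not carry over. Pictures are saved under pics/ and viewed, about 8 in all and at most 12, crops included, and the job is handed in when it is done.

Besides the shell and the picture viewer there is one more tool, called as name(argument=value, ...) on one line, values as JSON. send_rows: Moves the arm, as the interface text tells. Its arguments: {"type":"object","properties":{"deltas":{"type":"array","items":{"type":"array","items":{"type":"number"}}},"newtons":{"type":"number"}},"required":["deltas"]}

```bash
mkdir -p pics; ls
cat > h.py <<'E'
import numpy as np, cv2
from bench import arm
def grab(n):
    im,d=arm.get_image(n); np.savez(f'pics/{n}.npz',im=im,d=d); return im,d
def cam(n):
    p=arm.camera_params(n); return np.array(p['intrinsics']),np.array(p['dist_coeffs']),np.array(p['pose'])
def ray(n,uv):
    K,D,P=cam(n); q=cv2.undistortPoints(np.array(uv,float).reshape(-1,1,2),K,D)[:,0]
    return P[:3,3],np.c_[q,np.ones(len(q))]@P[:3,:3].T
def plane(n,uv,z):
    o,r=ray(n,uv); return o+r*((z-o[2])/r[:,2])[:,None]
def deep(n,uv,d):
    o,r=ray(n,uv); return o+r*np.array([d[int(v),int(u)] for u,v in uv])[:,None]
def proj(n,X):
    K,D,P=cam(n); W=np.linalg.inv(P); return cv2.projectPoints(np.array(X,float).reshape(-1,1,3),cv2.Rodrigues(W[:3,:3])[0],W[:3,3],K,D)[0][:,0]
def save(name,im,s=1):
    cv2.imwrite(f'pics/{name}.png',cv2.resize(im[...,::-1],None,fx=s,fy=s,interpolation=cv2.INTER_CUBIC))
E
python3 - <<'E'
from h import *
for n in('top','side'):
    im,d=grab(n); save(n+'0',im); K,D,P=cam(n); print(n,K.round(1).tolist(),P.round(3).tolist())
s=arm.observe(); print(s)
E
```

```text
pics
top [[458.7, 0.0, 320.7], [0.0, 458.7, 244.4], [0.0, 0.0, 1.0]] [[-0.113, -0.973, 0.199, 0.292], [-0.994, 0.11, -0.026, 0.018], [0.003, -0.201, -0.98, 1.22], [0.0, 0.0, 0.0, 1.0]]
side [[502.5, 0.0, 319.0], [0.0, 502.5, 232.4], [0.0, 0.0, 1.0]] [[0.927, -0.262, 0.269, 0.19], [-0.375, -0.67, 0.641, -0.764], [0.013, -0.695, -0.719, 0.935], [0.0, 0.0, 0.0, 1.0]]
{'time_s': 0.1, 'qpos': array([ 8.20251016e+01,  2.20861312e+01,  3.86708804e-01, -2.50577881e-02,
       -6.84119192e+01, -1.48165107e+01]), 'joint_velocities': array([-0.09565361, -0.16346468,  0.13189629,  0.17236118,  0.00892097,
       -0.07672573]), 'joint_efforts': array([-6.03781828e-04, -3.93317771e+01,  1.88929671e+01,  4.19800848e+00,
       -2.59684544e-03,  4.63764323e-06]), 'tool_pos': array([0.24189799, 0.57573046, 0.23832786]), 'tcp_rot': array([[-6.72333930e-04,  9.21858782e-01, -3.87525399e-01],
       [-1.86802942e-03, -3.87525968e-01, -9.21856895e-01],
       [-9.99998029e-01,  1.04113178e-04,  1.98260619e-03]]), 'wrist_force': array([-0.26768055, -0.82914774, -0.42942346]), 'wrist_torque': array([0.01961703, 0.00249153, 0.02986073]), 'finger_gap': 0.08571569558460974}
```

View pics/top0.png

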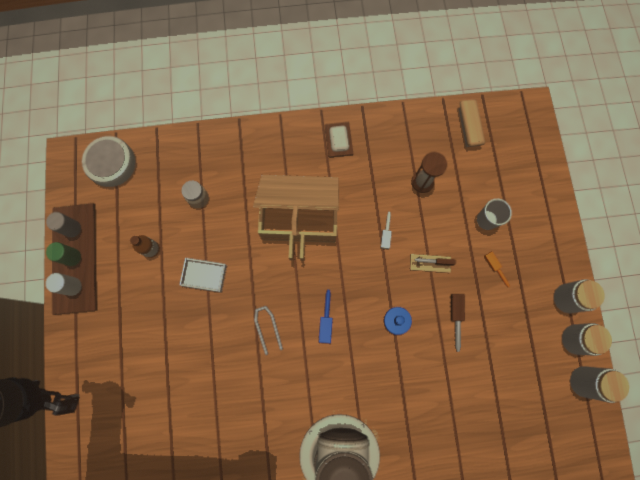

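View pics/side0.png

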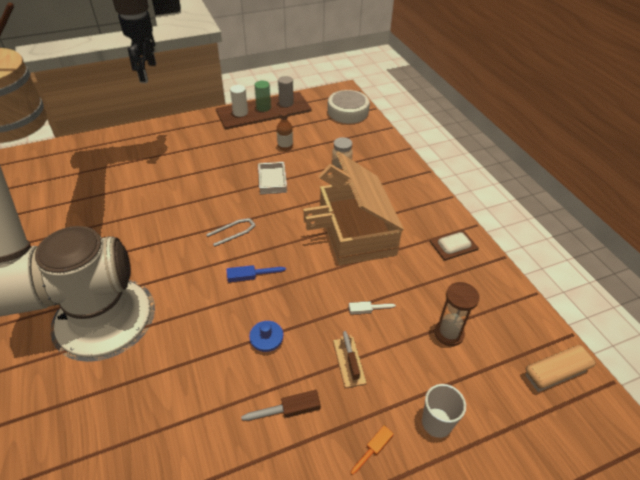

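Top view: the box is at (298,210) with its lid up, and its ears at (292,245) and (303,245). These could be taken for the pin: blue (326,318), white (387,230), orange (498,270), large brown (458,320) and small brown on its stand (433,263). By the description it is the small brown one on the stand. I'll check that in a crop.

Run:
```python
from h import *
a=np.load('pics/top.npz'); b=np.load('pics/side.npz')
t=cv2.resize(a['im'][220:300,390:490],(500,400),interpolation=2)
t2=cv2.resize(a['im'][165:265,240:350],(300,273),interpolation=2)
s=cv2.resize(b['im'][320:400,320:390],(300,343),interpolation=2)
s2=cv2.resize(b['im'][145:265,295:405],(300,327),interpolation=2)
c=np.zeros((600,800,3),np.uint8); c[:400,:500]=cv2.resize(a['im'][240:284,405:460],(500,400),interpolation=2)
c[:273,500:]=t2; c[273:,500:]=s2
c[400:,:200]=cv2.resize(b['im'][325:390,325:375],(200,200)); save('crop1',c)
# masks: stand (light wood) around pin, top cam
hsv=cv2.cvtColor(a['im'],cv2.COLOR_RGB2HSV)
for u,v in [(420,262),(433,262),(440,262),(450,262),(457,262),(412,255),(270,190),(298,190),(330,190),(292,250),(303,250),(270,215)]: 
    print((u,v),a['im'][v,u],hsv[v,u],deep('top',[(u,v)],a['d'])[0].round(3))
```

```text
(420, 262) [121  99  68] [ 18 112 121] [ 0.457 -0.267  0.033]
(433, 262) [111 103  90] [ 19  48 111] [ 0.452 -0.3    0.038]
(440, 262) [86 53 35] [ 11 151  86] [ 0.449 -0.315  0.049]
(450, 262) [86 53 34] [ 11 154  86] [ 0.445 -0.341  0.05 ]
(457, 262) [145  94  55] [ 13 158 145] [ 0.45  -0.375  0.   ]
(412, 255) [165 145  92] [ 22 113 165] [ 0.482 -0.255  0.006]
(270, 190) [146 107  69] [ 15 134 146] [0.66  0.098 0.146]
(298, 190) [148 109  69] [ 15 136 148] [0.653 0.03  0.143]
(330, 190) [149 109  70] [ 15 135 149] [ 0.646 -0.048  0.137]
(292, 250) [112  92  59] [ 19 121 112] [0.52  0.063 0.066]
(303, 250) [120  99  62] [ 19 123 120] [0.514 0.035 0.08 ]
(270, 215) [92 62 36] [ 14 155  92] [0.628 0.113 0.032]
```

View pics/crop1.png

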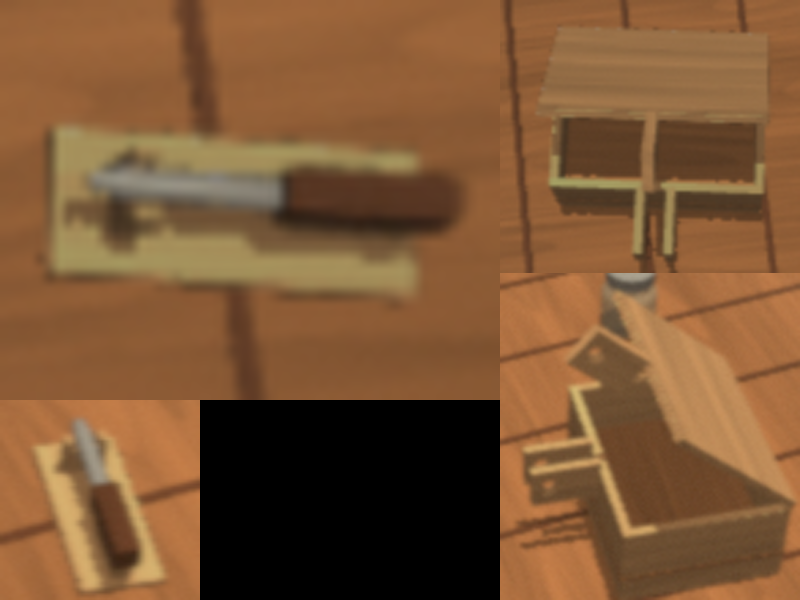

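The crop confirms the choice: the small brown handle with its steel shank lies on the stand, tip at top px (415.5,260), shoulder (436,261), handle end (455,263). The lid stands open about 45–60°, and the ears' tops run from px (291,257) and (303,257) to the wall.

```bash
cat > m.py <<'E'
from h import *
def cloud(n,d):
    v,u=np.nonzero(d>0); o,r=ray(n,np.c_[u,v]); X=o+r*d[v,u][:,None]; return X,np.c_[u,v]
if __name__=='__main__':
    for n in('top','side'):
        f=np.load(f'pics/{n}.npz'); X,uv=cloud(n,f['d']); hsv=cv2.cvtColor(f['im'],cv2.COLOR_RGB2HSV)[uv[:,1],uv[:,0]]
        # handle
        m=(abs(X[:,0]-.447)<.05)&(abs(X[:,1]+.32)<.07)&(X[:,2]>.03)&(hsv[:,2]<105)&(hsv[:,1]>120)
        print(n,'handle n',m.sum()); 
        P=plane(n,uv[m],.052); c=cv2.minAreaRect(P[:,:2].astype(np.float32)*1000); print(' top-plane rect',c,'z',np.percentile(X[m,2],[10,50,90]).round(3))
        m=(abs(X[:,0]-.455)<.06)&(abs(X[:,1]+.28)<.05)&(X[:,2]>.03)&(hsv[:,1]<75)
        P=plane(n,uv[m],.045); print(' shank',m.sum(),cv2.minAreaRect(P[:,:2].astype(np.float32)*1000))
        # ears/rim
        m=(X[:,0]>.45)&(X[:,0]<.575)&(abs(X[:,1]-.045)<.04)&(X[:,2]>.086)&(X[:,2]<.102)
        E=X[m]; print(' ears',m.sum(),E[:,2].mean().round(4))
        for s in(E[:,1]>.047,E[:,1]<.047):
            if s.sum()>3: q=cv2.fitLine(E[s][:,:2].astype(np.float32),2,0,.01,.01).ravel(); print('  n',s.sum(),E[s].mean(0).round(4),'dir',q[:2].round(3),E[s].min(0).round(3),E[s].max(0).round(3))
        m=(X[:,0]>.5)&(X[:,0]<.8)&(abs(X[:,1]-.045)<.14)&(X[:,2]>.078)&(X[:,2]<.09)
        E=X[m]; print(' rim',m.sum(),cv2.minAreaRect(E[:,:2].astype(np.float32)*1000))
        m=(X[:,0]>.56)&(X[:,0]<.8)&(abs(X[:,1]-.045)<.14)&(X[:,2]>.105)
        L=X[m]; L=L[abs(L[:,1]-.03)>.02]; A=np.c_[L[:,:2],np.ones(len(L))]
        k=np.ones(len(L),bool)
        for _ in range(5): q=np.linalg.lstsq(A[k],L[k,2],rcond=None)[0]; k=abs(A@q-L[:,2])<.006
        nn=np.r_[-q[:2],1]; nn/=np.linalg.norm(nn); print(' lid normal',nn.round(3),'angle',np.degrees(np.arccos(nn[2])).round(1),'dir',np.degrees(np.arctan2(nn[1],nn[0])).round(1),k.sum(),L[k].min(0).round(3),L[k].max(0).round(3))
        I=np.argsort(-L[k,2])[:15]; print(L[k][I].mean(0).round(3))
E
python3 m.py
```

```text
top handle n 118
 top-plane rect ((449.2913513183594, -305.24310302734375), (96.93682861328125, 15.774188995361328), 83.48719787597656) z [0.037 0.05  0.054]
 shank 69 ((458.6865539550781, -278.027099609375), (52.5862922668457, 8.69259262084961), 79.37332916259766)
 ears 181 0.0927
  n 93 [0.5316 0.0656 0.0924] dir [ 1.    -0.023] [0.497 0.048 0.086] [0.568 0.085 0.1  ]
  n 88 [0.5249 0.0363 0.093 ] dir [ 0.978 -0.21 ] [0.493 0.007 0.087] [0.561 0.044 0.097]
 rim 438 ((608.5330200195312, 38.808250427246094), (199.73025512695312, 206.26710510253906), 81.74921417236328)
 lid normal [ 0.654 -0.099  0.75 ] angle 41.4 dir -8.6 1832 [ 0.581 -0.071  0.105] [0.708 0.138 0.193]
[0.592 0.004 0.192]
side handle n 150
 top-plane rect ((445.08306884765625, -335.49444580078125), (56.41008377075195, 15.029021263122559), 82.00700378417969) z [0.038 0.051 0.054]
 shank 80 ((460.0633239746094, -277.91949462890625), (45.687217712402344, 9.32544994354248), 75.84434509277344)
 ears 303 0.0922
  n 146 [0.5312 0.0639 0.0922] dir [ 0.997 -0.071] [0.495 0.049 0.086] [0.568 0.084 0.099]
  n 157 [0.5263 0.0341 0.0923] dir [ 0.979 -0.203] [0.492 0.008 0.086] [0.56  0.046 0.1  ]
 rim 737 ((586.3828735351562, 25.258544921875), (159.95306396484375, 242.51913452148438), 12.391464233398438)
 lid normal [ 0.654 -0.102  0.75 ] angle 41.4 dir -8.9 1289 [ 0.58  -0.073  0.105] [0.708 0.138 0.195]
[0.597 0.034 0.193]
```

```bash
cat > go.py <<'E'
from h import *
import sys
from scipy.spatial.transform import Rotation as Ro
def rot(yaw):  # tool pointing down, tool z at world yaw
    c,s=np.cos(np.radians(yaw)),np.sin(np.radians(yaw)); return np.array([[0,-s,c],[0,c,s],[-1,0,0]])
def delta(p,yaw):
    s=arm.observe(); R=np.array(s['tcp_rot']); print('t',round(s['time_s'],2),'tcp',np.round(s['tool_pos'],4),'F',np.round(s['wrist_force'],1),'gap',round(s['finger_gap'],4))
    d=R.T@(np.array(p)-s['tool_pos']); w=Ro.from_matrix(R.T@rot(yaw)).as_rotvec(); print('delta',d.round(4).tolist(),w.round(4).tolist())
if __name__=='__main__': a=list(map(float,sys.argv[1:])); delta(a[:3],a[3])
E
python3 - <<'E'
from m import *
from go import delta
yaw=np.radians(-8.7); ex=np.array([np.cos(yaw),np.sin(yaw)]); ey=np.array([-ex[1],ex[0]])
for n in('top','side'):
    f=np.load(f'pics/{n}.npz'); X,uv=cloud(n,f['d']); a=X[:,:2]@ex; b=X[:,:2]@ey; z=X[:,2]
    m=(X[:,0]>.57)&(X[:,0]<.75)&(abs(X[:,1]-.035)<.13)&(z>.12)&(z<.22); L=m
    # lid lateral extent, by strips
    for z0 in(.12,.14,.16):
        k=m&(abs(z-z0)<.006); print(n,'lid b',b[k].min().round(4),b[k].max().round(4),'mid',((b[k].min()+b[k].max())/2).round(4))
    k=(a<.56)&(a>.42)&(z>.088)&(z<.1)&(abs(X[:,1]-.05)<.04); e=b[k]; print(' ears mean',[e[e>e.mean()].mean().round(4),e[e<e.mean()].mean().round(4)],'a',np.percentile(a[k],[0,2,50,98]).round(4))
    k=(abs(X[:,0]-.53)<.04)&(abs(X[:,1]-.1)<.03)
    # front wall a: points z in .02-.08 in front
    k=(z>.03)&(z<.08)&(abs(b-.13)<.085)&(abs(b-.13)>.03)&(a>.5)&(a<.6); print(' wall a',k.sum(),np.percentile(a[k],[1,10,30,50]).round(4) if k.sum() else '')
    k=(z>.08)&(z<.09)&(abs(b-.13)<.095)&(abs(b-.13)>.03)&(a>.5)&(a<.6); print(' rim front a',k.sum(),np.percentile(a[k],[1,10,50,90,99]).round(4))
    k=m&(z>.12); top=np.argsort(-z*k)[:20]; print(' lid top edge a',a[top].mean().round(4),z[top].mean().round(4))
E
```

```text
top lid b 0.0325 0.2288 mid 0.1306
top lid b 0.0325 0.2299 mid 0.1312
top lid b 0.0325 0.2303 mid 0.1314
 ears mean [np.float64(0.145), np.float64(0.1157)] a [0.481  0.4817 0.5144 0.5452]
 wall a 583 [0.5412 0.5422 0.5433 0.5728]
 rim front a 219 [0.5417 0.5427 0.5471 0.5724 0.5982]
 lid top edge a 0.5646 0.2104
side lid b 0.0286 0.2256 mid 0.1271
side lid b 0.0285 0.229 mid 0.1288
side lid b 0.0275 0.2303 mid 0.1289
 ears mean [np.float64(0.1432), np.float64(0.1144)] a [0.4794 0.4803 0.5122 0.5465]
 wall a 375 [0.541  0.5418 0.5426 0.573 ]
 rim front a 197 [0.5415 0.5422 0.5468 0.5739 0.5971]
 lid top edge a 0.5625 0.2129
```

```bash
python3 go.py 0.615 0.037 0.26 171.3
```

```text
t 0.1 tcp [0.2419 0.5757 0.2383] F [-0.3 -0.8 -0.4] gap 0.0857
delta [-0.0209, 0.5527, 0.3521] [1.3247, 0.0016, -0.0014]
```

send_rows(deltas=[[1,-0.021,0.553,0.352,1.325,0,0],[1,-0.021,0.553,0.352,1.325,0,0],[1,-0.021,0.553,0.352,1.325,0,0],[1,-0.021,0.553,0.352,1.325,0,0],[1,-0.021,0.553,0.352,1.325,0,0]], newtons=40)

```text
time_s: 0.72
tool_pos: [0.4207, 0.3176, 0.2492]
tcp_rot: [[-0.0, 0.228, -0.974], [-0.0, -0.974, -0.228], [-1.0, 0.0, 0.0]]
wrist_force: [0.7, 0.2, 0.1]
finger_gap: -0.0004
```

```bash
python3 go.py 0.615 0.037 0.26 171.3
```

```text
t 0.72 tcp [0.4207 0.3176 0.2492] F [0.7 0.2 0.1] gap -0.0004
delta [-0.0108, 0.3175, -0.1253] [0.3816, 0.0003, -0.0003]
```

send_rows(deltas=[[1,-0.01,0.3,-0.12,0.38,0,0],[1,-0.01,0.3,-0.12,0.38,0,0],[1,-0.01,0.3,-0.12,0.38,0,0],[1,-0.01,0.3,-0.12,0.38,0,0],[1,-0.01,0.3,-0.12,0.38,0,0]])

```text
time_s: 1.35
tool_pos: [0.6012, 0.0627, 0.2587]
tcp_rot: [[-0.001, -0.144, -0.99], [-0.0, -0.99, 0.144], [-1.0, 0.0, 0.001]]
wrist_force: [-0.5, 0.8, 0.6]
finger_gap: -0.0004
```

send_rows(deltas=[[1,0,0,0,0,0,0],[1,0,0,0,0,0,0]])

```text
time_s: 1.6
tool_pos: [0.6002, 0.0642, 0.2582]
tcp_rot: [[-0.002, -0.145, -0.989], [-0.0, -0.989, 0.145], [-1.0, 0.0, 0.002]]
wrist_force: [0.5, -0.1, 0.2]
finger_gap: -0.0002
```

```bash
python3 go.py 0.615 0.037 0.085 171.3
```

```text
t 1.6 tcp [0.6002 0.0642 0.2582] F [ 0.5 -0.1  0.2] gap -0.0002
delta [0.1732, 0.0247, -0.0189] [0.0063, 0.0015, -0.0004]
```

send_rows(deltas=[[1,0.02,0.025,-0.019,0,0,0],[1,0.055,0.025,-0.019,0,0,0],[1,0.075,0.025,-0.019,0,0,0],[1,0.095,0.025,-0.019,0,0,0],[1,0.115,0.025,-0.019,0,0,0]])

```text
time_s: 2.22
tool_pos: [0.6154, 0.0389, 0.1444]
tcp_rot: [[0.001, -0.141, -0.99], [0.0, -0.99, 0.141], [-1.0, -0.0, -0.001]]
wrist_force: [-0.4, 0.7, 2.1]
finger_gap: 0.0001
```

send_rows(deltas=[[1,0.015,0,0,0,0,0],[1,0.03,0,0,0,0,0],[1,0.04,0,0,0,0,0],[1,0.042,0,0,0,0,0],[1,0.042,0,0,0,0,0]])

```text
time_s: 2.85
tool_pos: [0.616, 0.037, 0.102]
tcp_rot: [[0.0, -0.144, -0.99], [-0.0, -0.99, 0.144], [-1.0, -0.0, -0.0]]
wrist_force: [-0.0, -0.3, 0.1]
finger_gap: 0.0003
```

send_rows(deltas=[[1,0.002,0,0,0,0,0],[1,0.004,0,0,0,0,0],[1,0.004,0,0,0,0,0]])

```text
time_s: 3.22
tool_pos: [0.6163, 0.037, 0.101]
tcp_rot: [[0.002, -0.143, -0.99], [-0.0, -0.99, 0.143], [-1.0, -0.0, -0.002]]
wrist_force: [-4.5, -0.0, 11.5]
finger_gap: -0.0002
```

send_rows(deltas=[[0,-0.06,0,0,0,0,0],[0,-0.1,0,0,0,0,0]])

```text
time_s: 3.48
tool_pos: [0.6166, 0.037, 0.2008]
tcp_rot: [[0.003, -0.144, -0.99], [0.0, -0.99, 0.144], [-1.0, -0.001, -0.003]]
wrist_force: [1.3, -0.8, 0.5]
finger_gap: 0.0357
```

```bash
python3 - <<'E'
from m import *
P=plane('top',[(414.8,259.9),(436.2,260.9),(455.8,262.5)],.045); print(P.round(4))
for n in('top','side'):
    f=np.load(f'pics/{n}.npz'); X,uv=cloud(n,f['d'])
    hsv=cv2.cvtColor(f['im'],cv2.COLOR_RGB2HSV)[uv[:,1],uv[:,0]]
    m=(abs(X[:,0]-.447)<.06)&(abs(X[:,1]+.32)<.06)&(X[:,2]>.044)&(hsv[:,2]<125)&(hsv[:,1]>100)
    c=np.zeros(f['d'].shape,np.uint8); c[uv[m][:,1],uv[m][:,0]]=1
    l,lab,st,ce=cv2.connectedComponentsWithStats(c); i=1+st[1:,4].argmax(); v,u=np.nonzero(lab==i)
    Q=plane(n,np.c_[u,v],.052)[:,:2]; print(n,len(u),cv2.minAreaRect((Q*1000).astype(np.float32)),Q.mean(0).round(4),cv2.fitLine(Q.astype(np.float32),2,0,.01,.01).ravel()[:2])
    D=X[(abs(X[:,0]-.447)<.06)&(abs(X[:,1]+.3)<.08)&(X[:,2]>.044)]; print('depth pts',len(D),D.mean(0).round(4),cv2.fitLine(D[:,:2].astype(np.float32),2,0,.01,.01).ravel()[:2], D.min(0).round(3),D.max(0).round(3))
E
python3 go.py 0.445 -0.335 0.2 168
```

```text
[[ 0.4622 -0.2515  0.045 ]
 [ 0.4532 -0.3069  0.045 ]
 [ 0.4431 -0.3575  0.045 ]]
top 111 ((449.2184143066406, -329.06256103515625), (50.18962478637695, 15.773519515991211), 83.46755981445312) [ 0.4486 -0.3298] [0.17077945 0.9853093 ]
depth pts 144 [ 0.4513 -0.3178  0.0496] [0.19765407 0.9802718 ] [ 0.439 -0.354  0.044] [ 0.471 -0.257  0.058]
side 173 ((447.6914978027344, -331.9151916503906), (52.36151123046875, 14.612427711486816), 78.63653564453125) [ 0.4482 -0.3315] [0.16895327 0.9856241 ]
depth pts 281 [ 0.4515 -0.3175  0.0504] [0.15058403 0.9885972 ] [ 0.44  -0.357  0.044] [ 0.47  -0.257  0.057]
t 3.48 tcp [0.6166 0.037  0.2008] F [ 1.3 -0.8  0.5] gap 0.0357
delta [0.0001, 0.3928, 0.1163] [0.0651, -0.0032, 0.0009]
```

send_rows(deltas=[[0,0,0.389,0.114,0.026,0,0],[0,0,0.389,0.114,0.026,0,0],[0,0,0.389,0.114,0.026,0,0],[0,0,0.389,0.114,0.026,0,0],[0,0,0.389,0.114,0.026,0,0]])

```text
time_s: 4.1
tool_pos: [0.4847, -0.2488, 0.1986]
tcp_rot: [[0.002, -0.169, -0.986], [-0.0, -0.986, 0.169], [-1.0, 0.0, -0.002]]
wrist_force: [0.8, -0.6, 0.6]
finger_gap: 0.0855
```

```bash
python3 go.py 0.4483 -0.331 0.12 170.2
```

```text
t 4.1 tcp [ 0.4847 -0.2488  0.1986] F [ 0.8 -0.6  0.6] gap 0.0855
delta [0.0785, 0.0871, 0.0221] [0.0008, -0.0016, -0.0002]
```

send_rows(deltas=[[0,0.04,0.05,0.013,0,0,0],[0,0.078,0.087,0.022,0,0,0],[0,0.078,0.087,0.022,0,0,0],[0,0.078,0.087,0.022,0,0,0]])

```text
time_s: 4.6
tool_pos: [0.4497, -0.3295, 0.1206]
tcp_rot: [[0.001, -0.17, -0.985], [-0.001, -0.985, 0.17], [-1.0, 0.001, -0.001]]
wrist_force: [0.5, 0.6, 0.1]
finger_gap: 0.0856
```

```bash
python3 go.py 0.4483 -0.331 0.031 170.2
python3 - <<'E'
from h import *
t,_=grab('top'); s,_=grab('side')
# checks for the lid and view
c=np.zeros((600,800,3),np.uint8)
c[:300,:400]=cv2.resize(t[225:300,385:485],(400,300)); c[300:,:400]=cv2.resize(s[310:400,300:420],(400,300))
c[:300,400:]=cv2.resize(t[165:270,230:370],(400,300)); c[300:,400:]=cv2.resize(s[150:270,280:440],(400,300)); save('v2',c)
E
```

```text
t 4.6 tcp [ 0.4497 -0.3295  0.1206] F [0.5 0.6 0.1] gap 0.0856
delta [0.0896, 0.0017, 0.0012] [0.0003, -0.0013, -0.0007]
```

View pics/v2.png

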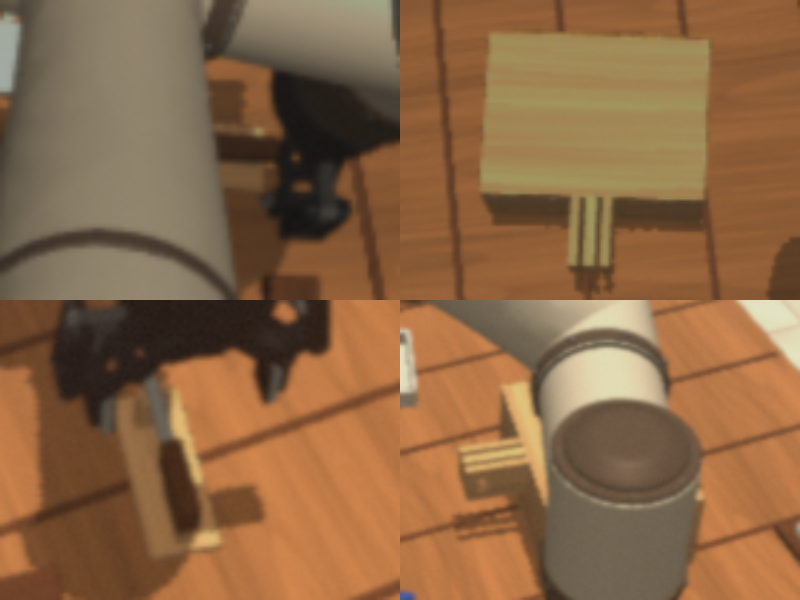

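The lid is shut, with the eye between the ears at about (296,245) in the top view. The gripper's fingers straddle the handle. Descending.

send_rows(deltas=[[0,0.045,0.0015,0.001,0,0,0],[0,0.075,0.0015,0.001,0,0,0],[0,0.09,0.0015,0.001,0,0,0],[0,0.09,0.0015,0.001,0,0,0]])

```text
time_s: 5.2
tool_pos: [0.4484, -0.3299, 0.03]
tcp_rot: [[-0.0, -0.168, -0.986], [-0.0, -0.986, 0.168], [-1.0, 0.0, 0.0]]
wrist_force: [-0.7, -0.6, 0.3]
finger_gap: 0.0853
```

send_rows(deltas=[[1,0,0,0,0,0,0],[1,0,0,0,0,0,0],[1,0,0,0,0,0,0],[1,0,0,0,0,0,0],[1,0,0,0,0,0,0]], newtons=50)

```text
time_s: 5.82
tool_pos: [0.4501, -0.3311, 0.0309]
tcp_rot: [[0.005, -0.17, -0.985], [-0.002, -0.985, 0.17], [-1.0, 0.001, -0.005]]
wrist_force: [3.9, -1.1, 0.2]
finger_gap: 0.0133
```

send_rows(deltas=[[1,-0.02,0,0,0,0,0],[1,-0.06,0,0,0,0,0],[1,-0.12,0,0,0,0,0],[1,-0.12,0,0,0,0,0]])

```text
time_s: 6.32
tool_pos: [0.4499, -0.3315, 0.1549]
tcp_rot: [[0.008, -0.169, -0.986], [-0.004, -0.986, 0.169], [-1.0, 0.003, -0.009]]
wrist_force: [-0.5, -0.0, -1.3]
finger_gap: 0.0133
```

```bash
python3 go.py 0.4914 -0.068 0.15 171.3
python3 - <<'E'
from m import *
f=np.load('pics/top.npz'); X,uv=cloud('top',f['d'])
# lid outline and tongue (ears+eye) from depth/colour on z=.093
m=(X[:,0]>.45)&(X[:,0]<.72)&(abs(X[:,1]-.035)<.14)&(X[:,2]>.08)&(X[:,2]<.105)
c=np.zeros(f['d'].shape,np.uint8); c[uv[m][:,1],uv[m][:,0]]=1
P=plane('top',uv[m],.0935)[:,:2]
print('z lid',np.median(X[m,2]))
body=P[P[:,0]>.565]; r=cv2.minAreaRect((body*1000).astype(np.float32)); print('lid',r)
for y in(-9.5,-8.7,-8.,-7.5):
    t=np.radians(y); ex=np.array([np.cos(t),np.sin(t)]); ey=np.array([-ex[1],ex[0]]); a=P@ex; b=P@ey
    k=a<.535; print(y,'tongue a min',a.min().round(4),'b',np.percentile(b[k],[0,2,50,98,100]).round(4),'lid b',np.percentile(b[a>.56],[0,.5,99.5,100]).round(4),'lid a max',np.percentile(a,99.5).round(4),'slope',np.polyfit(a[k],b[k],1)[0].round(3))
g=cv2.resize(f['im'][220:265,275:320],(600,600),interpolation=2); save('tongue',g)
E
```

```text
t 6.33 tcp [ 0.4499 -0.3315  0.1549] F [-0.5 -0.  -1.3] gap 0.0133
delta [0.0042, -0.2667, 0.0037] [-0.0179, -0.0088, -0.0028]
z lid 0.09231783543159144
lid ((630.3033447265625, 35.351417541503906), (199.7510528564453, 155.63209533691406), 81.4680404663086)
-9.5 tongue a min 0.4767 b [0.1187 0.1195 0.1371 0.1547 0.1554] lid b [0.0387 0.0401 0.238  0.2396] lid a max 0.6926 slope -0.006
-8.7 tongue a min 0.4788 b [0.1117 0.1122 0.13   0.1475 0.148 ] lid b [0.0304 0.0314 0.2292 0.2303] lid a max 0.6946 slope -0.012
-8.0 tongue a min 0.4805 b [0.1055 0.1059 0.1237 0.1412 0.1421] lid b [0.0227 0.0237 0.2216 0.2229] lid a max 0.6959 slope -0.005
-7.5 tongue a min 0.4817 b [0.1011 0.1014 0.1191 0.1366 0.1379] lid b [0.0172 0.0178 0.2162 0.2177] lid a max 0.697 slope -0.019
```

send_rows(deltas=[[1,0.004,-0.267,0.004,-0.018,0,0],[1,0.004,-0.267,0.004,-0.018,0,0],[1,0.004,-0.267,0.004,-0.018,0,0],[1,0.004,-0.267,0.004,-0.018,0,0],[1,0.004,-0.267,0.004,-0.018,0,0]])

```text
time_s: 6.95
tool_pos: [0.4882, -0.0639, 0.145]
tcp_rot: [[-0.003, -0.148, -0.989], [-0.0, -0.989, 0.148], [-1.0, 0.001, 0.003]]
wrist_force: [0.9, -0.2, -1.0]
finger_gap: 0.013
```

send_rows(deltas=[[1,0.04,0,0,0,0,0],[1,0.065,0,0,0,0,0],[1,0.085,0,0,0,0,0],[1,0.085,0,0,0,0,0]])

```text
time_s: 7.45
tool_pos: [0.4869, -0.0674, 0.0589]
tcp_rot: [[-0.006, -0.153, -0.988], [-0.001, -0.988, 0.153], [-1.0, 0.002, 0.006]]
wrist_force: [0.6, -0.9, 0.2]
finger_gap: 0.0134
```

```bash
python3 go.py 0.4909 -0.068 0.0645 171.3
python3 - <<'E'
from h import *
t,_=grab('top'); s,_=grab('side')
c=np.zeros((600,800,3),np.uint8)
c[:,:400]=cv2.resize(t[215:305,280:340],(400,600),interpolation=2); c[:,400:]=cv2.resize(s[180:300,290:370],(400,600),interpolation=2); save('v3',c)
E
```

```text
t 7.45 tcp [ 0.4869 -0.0674  0.0589] F [ 0.6 -0.9  0.2] gap 0.0134
delta [-0.0056, -0.0, -0.004] [-0.0019, 0.0062, -0.0019]
```

View pics/v3.png

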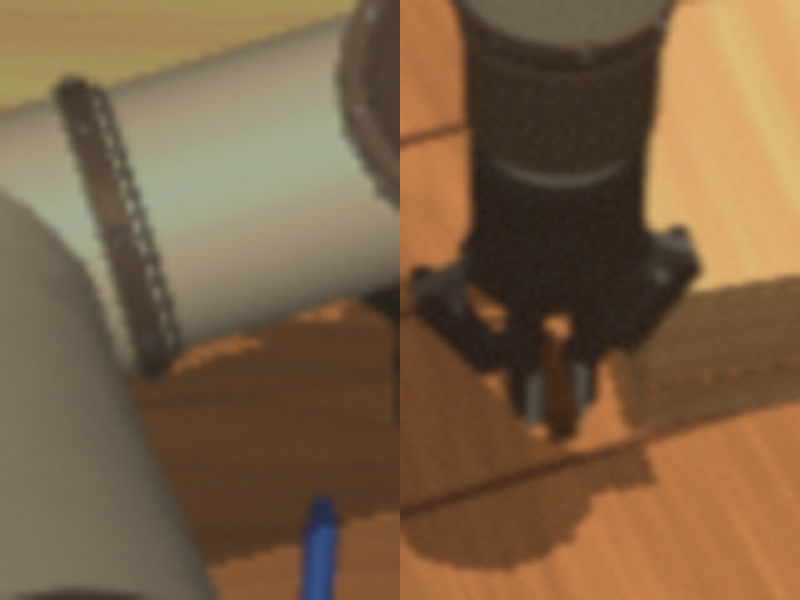

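Run:
```python
from m import *
T=[];R=[]
for i in range(8):
    im,d=arm.get_image('side'); s=arm.observe(); T.append(s['tool_pos']); R.append(s['tcp_rot'][:,0])
T=np.array(T); print('tcp',T.mean(0).round(4),T.std(0).round(4),'x axis',np.mean(R,0).round(4),np.std(R,0).round(4))
np.savez('pics/side.npz',im=im,d=d)
t=np.radians(-8.7); ex=np.array([np.cos(t),np.sin(t)]); ey=np.array([-ex[1],ex[0]])
X,uv=cloud('side',d); hsv=cv2.cvtColor(im,cv2.COLOR_RGB2HSV)[uv[:,1],uv[:,0]]
m=(uv[:,0]>310)&(uv[:,0]<335)&(uv[:,1]>240)&(uv[:,1]<272)&(hsv[:,1]>110)&(X[:,2]>.045)&(X[:,2]<.105)&(X[:,1]>-.12)&(X[:,1]<-.02)
a=X[m,:2]@ex;b=X[m,:2]@ey; print('n',m.sum(),'TCP a,b',T.mean(0)[:2]@ex,T.mean(0)[:2]@ey)
print('handle a',np.percentile(a,[2,50,98]).round(4),'b',np.percentile(b,[2,25,50,98]).round(4),'z',np.percentile(X[m,2],[2,50,98]).round(4))
e=b<np.percentile(b,2)+.005; print('end face n',e.sum(),a[e].mean().round(4),X[m,2][e].mean().round(4),np.ptp(a[e]),np.percentile(X[m,2][e],[0,100]))
```

```text
tcp [ 0.4896 -0.0666  0.0616] [0.0001 0.0001 0.0002] x axis [ 1.2e-03  2.0e-04 -1.0e+00] [0.0004 0.0001 0.    ]
n 191 TCP a,b 0.49399780794197024 0.008188722709764474
handle a [0.4709 0.4922 0.515 ] b [-0.0166 -0.0115  0.0017  0.0302] z [0.0604 0.083  0.1029]
end face n 47 0.4909 0.0744 0.013632155588552686 [0.06139615 0.08681363]
```

Run:
```python
from m import *
f=np.load('pics/side.npz'); im,d=f['im'],f['d']
t=np.radians(-8.7); ex=np.array([np.cos(t),np.sin(t)]); ey=np.array([-ex[1],ex[0]])
X,uv=cloud('side',d); a=X[:,:2]@ex;b=X[:,:2]@ey;z=X[:,2]
m=(abs(a-.4915)<.006)&(b>-.025)&(b<.05)&(z>.04)&(z<.13)
for v in sorted(set(uv[m,1])):
    k=m&(uv[:,1]==v); print(v,k.sum(),'a',a[k].mean().round(4),'b',np.median(b[k]).round(4),'z',np.median(z[k]).round(4),im[v,int(np.median(uv[k,0]))])
# top-view clue: end-face bounds & ears in side view
m=(a>.47)&(a<.56)&(abs(b-.13)<.03)&(z>.05)&(z<.105); print('ears side now',m.sum())
```

```text
242 1 a 0.4885 b 0.0017 z 0.1274 [74 50 33]
245 2 a 0.4949 b 0.0312 z 0.0848 [75 51 34]
246 2 a 0.4949 b 0.0309 z 0.0817 [57 39 28]
247 3 a 0.4943 b 0.0235 z 0.0863 [66 43 27]
248 5 a 0.4938 b 0.0224 z 0.0842 [67 42 27]
249 4 a 0.492 b 0.0184 z 0.0858 [61 39 26]
250 5 a 0.4925 b 0.0159 z 0.0842 [67 42 27]
251 5 a 0.4918 b 0.0134 z 0.0849 [66 39 24]
252 5 a 0.4912 b 0.0103 z 0.0848 [66 42 26]
253 5 a 0.493 b 0.0075 z 0.0833 [68 42 28]
254 5 a 0.4923 b 0.0046 z 0.0825 [68 44 28]
255 5 a 0.4915 b 0.0026 z 0.083 [67 41 24]
256 6 a 0.4917 b -0.0018 z 0.0843 [67 41 22]
257 6 a 0.4912 b -0.0041 z 0.0825 [68 43 26]
258 6 a 0.4904 b -0.0078 z 0.0837 [67 38 22]
259 6 a 0.4918 b -0.0107 z 0.084 [70 42 27]
260 6 a 0.4913 b -0.0133 z 0.0828 [70 45 29]
261 5 a 0.4918 b -0.0156 z 0.0823 [63 39 23]
262 5 a 0.4919 b -0.0163 z 0.0794 [61 39 25]
263 5 a 0.492 b -0.0164 z 0.0759 [59 38 19]
264 6 a 0.491 b -0.0148 z 0.0715 [60 39 24]
265 5 a 0.4923 b -0.0154 z 0.0682 [63 41 24]
266 6 a 0.4912 b -0.0154 z 0.065 [76 47 29]
267 3 a 0.4877 b -0.0153 z 0.0622 [96 62 38]
ears side now 15
```

```bash
cat > pitch.py <<'E'
from m import *
D=np.stack([arm.get_image('side')[1] for _ in range(8)]); s=arm.observe()
d=np.where((D>0).all(0),np.median(D,0),0)
t=np.radians(-8.7); ex=np.array([np.cos(t),np.sin(t)]); ey=np.array([-ex[1],ex[0]])
X,uv=cloud('side',d); a=X[:,:2]@ex;b=X[:,:2]@ey;z=X[:,2]
p=s['tool_pos']; A,B,Z=p[:2]@ex,p[:2]@ey,p[2]; print('t',round(s['time_s'],2),'TCP abz',round(A,4),round(B,4),round(Z,4),'rot',s['tcp_rot'].round(4).tolist(),'F',s['wrist_force'].round(1))
k=(abs(a-A+.002)<.005)&(b-B>-.022)&(b-B<.016)&(abs(z-Z-.0225)<.006)
for _ in range(3):
    q=np.polyfit(b[k]-B,z[k]-Z,1); k&=abs(np.polyval(q,b-B)-(z-Z))<.002
print('top n',k.sum(),'slope',q[0].round(4),'axis z rel TCP at grip',(q[1]-.012).round(4))
e=(abs(a-A+.002)<.008)&(b-B<-.021)&(b-B>-.03)&(z-Z<.0205)&(z-Z>.002); print('end n',e.sum(),'a rel',(a[e].mean()-A).round(4),'z rel',(z[e].mean()-Z).round(4),'b rel',(b[e].mean()-B).round(4),'slope db/dz',np.polyfit(z[e],b[e],1)[0].round(3))
E
python3 pitch.py
```

```text
t 8.35 TCP abz 0.4937 0.0082 0.061 rot [[-0.0001, -0.1519, -0.9884], [-0.0, -0.9884, 0.1519], [-1.0, 0.0, 0.0]] F [ 1.3 -0.3 -0.1]
top n 55 slope 0.0027 axis z rel TCP at grip 0.0107
end n 32 a rel -0.0024 z rel 0.0116 b rel -0.0236 slope db/dz 0.0
```

send_rows(deltas=[[1,-0.002,-0.005,-0.004,0,0,0],[1,-0.002,-0.012,-0.004,0,0,0],[1,-0.002,-0.02,-0.004,0,0,0],[1,-0.002,-0.026,-0.004,0,0,0],[1,-0.002,-0.03,-0.004,0,0,0]])

```text
time_s: 8.98
tool_pos: [0.4978, -0.0369, 0.063]
tcp_rot: [[-0.0, -0.151, -0.988], [-0.0, -0.988, 0.151], [-1.0, 0.0, 0.0]]
wrist_force: [1.1, -0.5, -0.4]
finger_gap: 0.0134
```

```bash
python3 pitch.py
python3 - <<'E'
from h import *
t,_=grab('top'); s,_=grab('side')
c=np.zeros((600,800,3),np.uint8)
c[:,:400]=cv2.resize(t[205:295,270:330],(400,600),interpolation=2); c[:,400:]=cv2.resize(s[180:300,290:370],(400,600),interpolation=2); save('v4',c)
E
```

```text
t 9.38 TCP abz 0.4976 0.038 0.0629 rot [[-0.0001, -0.1523, -0.9883], [-0.0, -0.9883, 0.1523], [-1.0, 0.0, 0.0001]] F [ 0.3 -1.1 -1.2]
top n 52 slope 0.0024 axis z rel TCP at grip 0.0105
end n 31 a rel -0.0038 z rel 0.0111 b rel -0.0231 slope db/dz 0.007
```

View pics/v4.png

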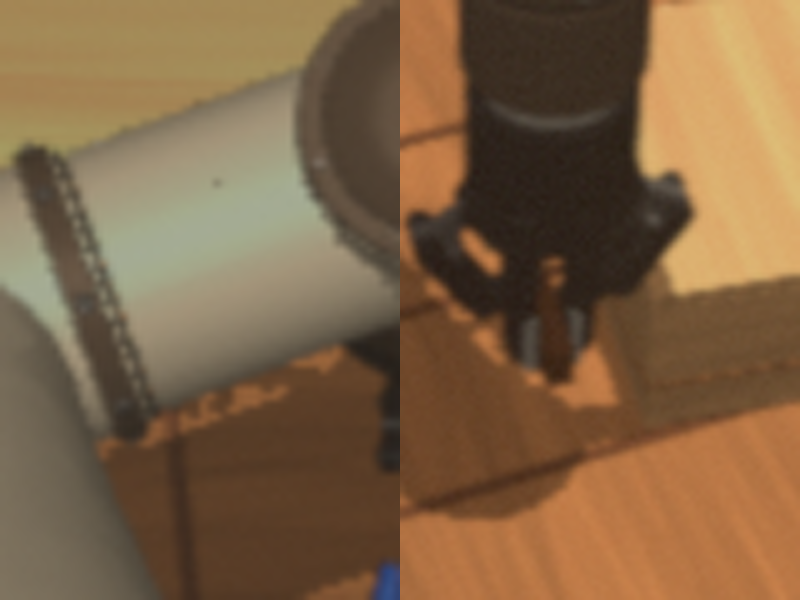

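The view shows the handle level in the jaws, with the hasp hidden by the arm. By the numbers the tip is about 8 mm past the ear's outer face with no reaction force, so it seems to have entered the hole. I'll push on gently.

send_rows(deltas=[[1,0,-0.004,0,0,0,0],[1,0,-0.008,0,0,0,0],[1,0,-0.012,0,0,0,0]])

```text
time_s: 9.85
tool_pos: [0.4999, -0.0253, 0.0632]
tcp_rot: [[0.001, -0.152, -0.988], [0.0, -0.988, 0.152], [-1.0, -0.0, -0.001]]
wrist_force: [1.5, -1.4, 1.9]
finger_gap: 0.0133
```

send_rows(deltas=[[1,0,0,0,0,0,0],[1,0,0,0,0,0,0]])

```text
time_s: 10.1
tool_pos: [0.5, -0.0253, 0.0631]
tcp_rot: [[0.001, -0.152, -0.988], [0.0, -0.988, 0.152], [-1.0, -0.001, -0.001]]
wrist_force: [0.0, 0.5, 1.1]
finger_gap: 0.013
```

send_rows(deltas=[[1,0,-0.004,0,0,0,0],[1,0,-0.008,0,0,0,0],[1,0,-0.012,0,0,0,0],[1,0,-0.016,0,0,0,0],[1,0,-0.016,0,0,0,0]])

```text
time_s: 10.72
tool_pos: [0.5024, -0.0092, 0.0631]
tcp_rot: [[0.001, -0.151, -0.988], [0.0, -0.988, 0.151], [-1.0, -0.001, -0.001]]
wrist_force: [2.5, 0.3, 2.3]
finger_gap: 0.0131
```

```bash
python3 pitch.py
```

```text
t 11.12 TCP abz 0.498 0.0665 0.0631 rot [[0.0009, -0.1519, -0.9884], [0.0004, -0.9884, 0.1519], [-1.0, -0.0005, -0.0008]] F [0.7 1.8 2.7]
top n 49 slope 0.0077 axis z rel TCP at grip 0.0106
end n 32 a rel -0.0027 z rel 0.0111 b rel -0.0234 slope db/dz 0.026
```

send_rows(deltas=[[1,-0.001,-0.003,-0.0005,0,0,0],[1,-0.001,-0.006,-0.0005,0,0,0],[1,-0.001,-0.009,-0.0005,0,0,0],[1,-0.001,-0.012,-0.0005,0,0,0],[1,-0.001,-0.015,-0.0005,0,0,0]])

```text
time_s: 11.75
tool_pos: [0.5043, 0.0051, 0.0637]
tcp_rot: [[-0.001, -0.152, -0.988], [-0.0, -0.988, 0.152], [-1.0, 0.0, 0.001]]
wrist_force: [-0.1, 0.8, -0.6]
finger_gap: 0.0129
```

send_rows(deltas=[[1,0,-0.002,0,0,0,0],[1,0,-0.003,0,0,0,0],[1,0,-0.004,0,0,0,0],[1,0,-0.004,0,0,0,0]])

```text
time_s: 12.25
tool_pos: [0.5054, 0.0089, 0.064]
tcp_rot: [[-0.0, -0.152, -0.988], [-0.0, -0.988, 0.152], [-1.0, 0.0, 0.0]]
wrist_force: [1.3, 0.2, -1.0]
finger_gap: 0.0134
```

send_rows(deltas=[[1,0,-0.001,0,0,0,0],[1,0,-0.002,0,0,0,0],[1,0,-0.003,0,0,0,0],[1,0,-0.003,0,0,0,0]])

```text
time_s: 12.75
tool_pos: [0.5054, 0.0099, 0.064]
tcp_rot: [[-0.002, -0.152, -0.988], [-0.003, -0.988, 0.152], [-1.0, 0.003, 0.001]]
wrist_force: [1.3, -10.1, 0.0]
finger_gap: 0.0131
```

send_rows(deltas=[[1,0,0.001,0,0,0,0],[0.65,0,0.001,0,0,0,0],[0.65,0,0.001,0,0,0,0],[0.65,0,0.001,0,0,0,0],[0.65,0,0.001,0,0,0,0]])

```text
time_s: 13.38
tool_pos: [0.5057, 0.0111, 0.064]
tcp_rot: [[0.0, -0.152, -0.988], [0.0, -0.988, 0.152], [-1.0, -0.0, -0.0]]
wrist_force: [-1.0, -0.1, -0.3]
finger_gap: 0.0299
```

Released with a 30 mm gap. Now straight up, then away to the right for a look.

send_rows(deltas=[[0.65,-0.015,0,0,0,0,0],[0.65,-0.035,0,0,0,0,0],[0.65,-0.08,0,0,0,0,0],[0.65,-0.14,0,0,0,0,0],[0.65,-0.16,0,0,0,0,0]])

```text
time_s: 14.0
tool_pos: [0.5073, 0.0113, 0.2282]
tcp_rot: [[0.007, -0.151, -0.988], [0.002, -0.988, 0.151], [-1.0, -0.003, -0.007]]
wrist_force: [0.7, -0.9, -0.6]
finger_gap: 0.0299
```

send_rows(deltas=[[0.65,0,0.3,0.05,0,0,0],[0.65,0,0.3,0.05,0,0,0],[0.65,0,0.3,0.05,0,0,0],[0.65,0,0.3,0.05,0,0,0],[0.65,0,0.3,0.05,0,0,0]])

```text
time_s: 14.62
tool_pos: [0.4097, -0.2798, 0.2242]
tcp_rot: [[0.001, -0.152, -0.988], [-0.0, -0.988, 0.152], [-1.0, 0.0, -0.001]]
wrist_force: [2.3, -0.4, 1.0]
finger_gap: 0.0298
```

Run:
```python
from h import *
t,_=grab('top'); s,_=grab('side')
c=np.zeros((600,800,3),np.uint8)
c[:,:400]=cv2.resize(t[205:295,270:330],(400,600),interpolation=2); c[:,400:]=cv2.resize(s[180:300,290:370],(400,600),interpolation=2); save('v5',c); print(arm.observe()['tool_pos'])
```

```text
[ 0.40880328 -0.28151017  0.22375561]
```

View pics/v5.png

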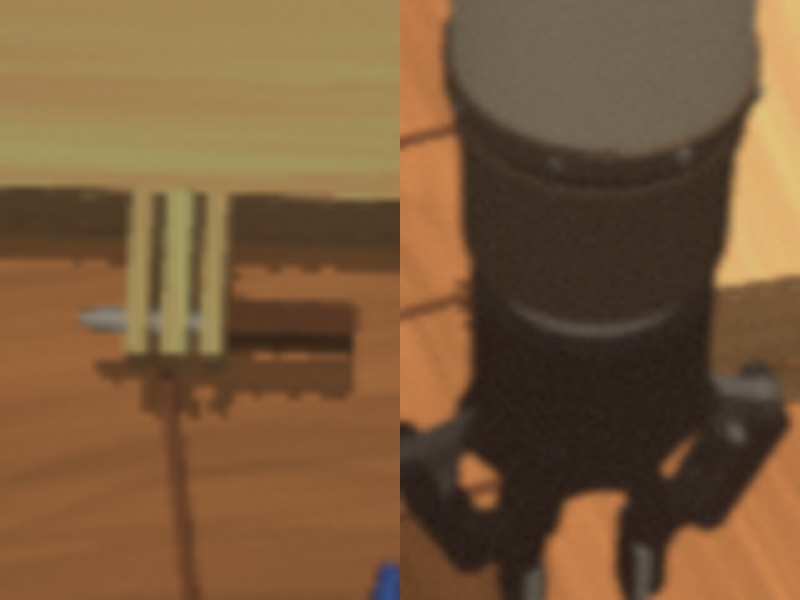

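The top crop shows the shank passing through both ears and the eye. The tip sticks out on the left at (80,318), and the handle's shoulder meets the right ear at (230,318). One last check of the lid height and bystanders, then I hand in.

Run:
```python
from m import *
f=np.load('pics/top.npz'); X,uv=cloud('top',f['d'])
m=(abs(X[:,0]-.575)<.01)&(abs(X[:,1]-.045)<.06); print('lid front z',np.median(X[m,2]).round(4))
o=cv2.imread('pics/top0.png').astype(int)[...,::-1]
for n,(u,v) in dict(hourglass=(429,172),jar=(194,195),oil=(145,246),dish=(203,275),cup=(494,215)).items():
    w=np.s_[v-22:v+22,u-22:u+22]; print(n,'mean diff',abs(o[w]-f['im'][w].astype(int)).mean().round(1))
arm.finish_job()
```

```text
lid front z 0.0925
hourglass mean diff 1.3
jar mean diff 1.7
oil mean diff 1.6
dish mean diff 2.2
cup mean diff 18.4
the job is handed in; nothing more can be done
```

Run:
```python
from h import *
f=np.load('pics/top.npz')['im']; o=cv2.imread('pics/top0.png')[...,::-1]
save('cup',np.hstack([o[150:300,400:560],f[150:300,400:560]]),2)
```

```text
(no output)
```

View pics/cup.png

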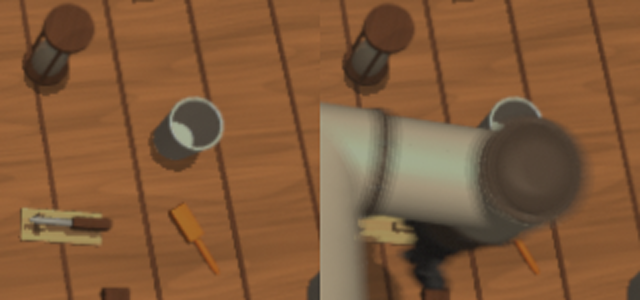

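The job is done and handed in at about 15 s of the 64 s allowed. I pressed the lid shut until it met its stop (11.5 N). I then took the small brown-handled pin from its stand and pushed it from the robot's right through both ears and the eye. It stopped at about 10 N, with the shoulder against the ear. I let go and moved the arm away.

Last checks:
- **Pin:** the top picture shows the shank through ear, eye and ear, with the tip out the far side and the shoulder flush against the near ear.
- **Lid:** its front measures 92.5 mm high, against a nominal 93 mm.
- **Bystanders:** the hourglass, jar, oil bottle and soap dish look unchanged. The cup's check disagreed (difference 18 against about 2 for the others) because the wrist partly hid it in that view. The part of its rim that shows is where it was at the start.
- **Measurement disagreement:** the camera put the pin 2–4 mm nearer the robot than the arm's own reading did. I corrected by the camera, and the pin went in with under 3 N of side force.

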